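# Set out the colour standards in order of shade

### The job

Get the colour comparison rack ready: swing the sprung hold-down bar of the transit block up and over until it stays open by itself, then take out the four tinted-glass standards and stand them upright in the four bays of the rack in order of shade, the palest next to the white tile and on to the darkest next to the black tile, one in each bay. They are glass, so set them down gently rather than dropping them in.

Things in the scene. Friction and masses are not known exactly. Their poses are not given: they have to be found in the camera images.
- transit_block: Fixed grey block with the four standards in a row along its y, 60 x 234 mm, 20 high. Origin: underside, below the middle of the row; z up, -x its front. Pockets 33 mm wide, 14 deep at y = +-31, +-93, x = 0, floor 6 mm up, so the standards' tops are 66 mm up. 81 mm posts behind carry the hinge axis, parallel to y at x = +62, z = 70. A thin steel bar lies over all four tops.
- hold_down (a joint): Angle of the hold-down bar (rad): 0 shut on the standards; grows as it swings up and back over the hinge, to its stop at 2.8. The over-centre spring pulls it shut below about 1.15 rad; above that it throws it open and keeps it there. Lifting the lever takes about 5 N. Fully open, the bar lies 120 mm behind the row, 95 mm up, and the lever's end 175 mm behind, 118 mm up: carry things over it.
- lever (a point): Grip point of the red lift lever, at mid-width of the bar, 98 mm from the hinge axis; it turns with the bar. Shut: 36 mm in front of the row, 73 mm up. The lever sticks out 58 mm forward of the bar, is 10 mm thick along the block's y and 14 mm high: pinch it closing along the block's y. It pivots between the pads, so fingers can stay pointing down along the arc.
- std_straw: Palest standard: solid glass rod, pale straw yellow, 30 mm diameter, 60 mm high, black foot ring at the lower end, 0.1 kg. Origin: centre of its underside; z up along the rod. Grip it anywhere round the upper 40 mm (above the block).
- std_amber: Second palest standard: same rod in amber (golden orange) glass; origin at the centre of its underside.
- std_brown: Second darkest standard: same rod in reddish brown glass; origin at the centre of its underside.
- std_dark: Darkest standard: same rod in almost black-brown glass; origin at the centre of its underside.
- rack: Fixed blue-grey rack, 76 (x) x 366 mm (y). Origin: centre of underside; z up, y along the row, -x its open front. Four bays centred at y = +-32, +-96, x = 0, each 58 mm (y) x 67 (x) clear; floor 5 mm up, lip and dividers 13 mm high; white panel behind, 46 mm high, face at x = +34. A tile sits in each short end bay, y = +-153; which tile is at which end varies.
- tile_white: White glazed reference tile, 60 x 44 mm, 16 mm high, fixed at one end of the rack, 58 mm from the nearest bay's centre. Origin: centre of its underside.
- tile_black: Black reference tile, same size, fixed at the other end of the rack. Origin: centre of its underside.
Mind the look-alikes: they are no part of the job. There is more than one size of the std_dark; the job needs the middle-sized.

How it is judged (in metres and radians):
On the way:
1. the hold-down bar is swung open past its hold-open point and stays open with the robot off it (value of joint hold_down above 2.4 rad and contact force between the fingers and transit_block below 0.5 N), for 0.2 s.
At the end, for the whole second after the job is handed in: Bar open over 2.4 rad; each standard upright (0.1 rad), at rest and released on the floor of its own bay (within 4 mm in height, up to about 14 mm off the bay's centre along the row, 20 mm across), in order of shade, palest by the white tile, darkest by the black (value of joint hold_down above 2.4 rad and horizontal distance between std_straw and tile_white between 0.0405 and 0.0755 m and x of std_straw in the frame of rack between -0.021 and 0.022 m and z of std_straw in the frame of rack between 0.002 and 0.009 m and angle between each of std_straw, std_amber, std_brown, std_dark's own z axis and vertical below 0.1 rad and linear speed of each of std_straw, std_amber, std_brown, std_dark below 0.02 m/s and horizontal distance between std_amber and tile_white between 0.1045 and 0.1395 m and x of std_amber in the frame of rack between -0.021 and 0.022 m and z of std_amber in the frame of rack between 0.002 and 0.009 m and horizontal distance between std_brown and tile_white between 0.1685 and 0.2035 m and x of std_brown in the frame of rack between -0.021 and 0.022 m and z of std_brown in the frame of rack between 0.002 and 0.009 m and horizontal distance between std_dark and tile_white between 0.2325 and 0.2675 m and x of std_dark in the frame of rack between -0.021 and 0.022 m and z of std_dark in the frame of rack between 0.002 and 0.009 m); the robot touches nothing.
It fails at once if a standard is dropped or slammed into the rack (faster than 0.6 m/s within 15 mm of the bay floor) ((z of std_straw in the frame of rack below 0.02 m and horizontal distance between std_straw and rack below 0.2 m and linear speed of std_straw above 0.6 m/s) or (z of std_amber in the frame of rack below 0.02 m and horizontal distance between std_amber and rack below 0.2 m and linear speed of std_amber above 0.6 m/s) or (z of std_brown in the frame of rack below 0.02 m and horizontal distance between std_brown and rack below 0.2 m and linear speed of std_brown above 0.6 m/s) or (z of std_dark in the frame of rack below 0.02 m and horizontal distance between std_dark and rack below 0.2 m and linear speed of std_dark above 0.6 m/s)).
It also fails if it takes over 109 s, if anything falls off the work surface, if the arm or the gripper's body presses on something with over 40 N, if the wrist force passes 120 N, or if a joint passes its speed limit or range.

### The arm

A 7-joint arm with a two-finger parallel gripper is mounted at the origin on a cart in front of the work surface, level with it; the furniture and walls round the work are solid. World frame = base frame: x ahead of the robot, y to its left, z up, the work surface at z = 0. Lengths are in mm, angles in degrees, forces in N, time in s.
With the tool pointing down it reaches from about 400 to 850 mm from the base axis. Payload 6.9 kg.
Tool frame: the origin (TCP) lies at the centre of the arm's flange, where the gripper is bolted on; the fingertips stand 173 mm ahead of it and the grasp point (between the pads) lies 155 mm ahead of it (r.finger_overhang is the distance from the TCP to the fingertips, in mm); z points along the fingers, y is the direction in which the jaws open and shut (so a half turn about z gives the same grasp; the last joint's range is limited). The gripper opens to 85 mm and grips with 20 to 120 N. Pads are 22 mm wide; open, the fingers measure 114 mm over their backs; the gripper's body (76 mm by 85 mm) begins 54 mm behind the grasp point. The pads swing forward as they close: fully open they stand 13 mm farther back than shut.
Start: joints at [78.868, 29.078, -13.613, 85.955, 7.202, 65.827, -8.869], TCP at [184.551, -597.125, 404.675] pointing down, gripper open.
Joint ranges: [-176.47, 176.47], [-13.61, 117.27], [-81.72, 77.17], [0.22, 143.17], [-87.28, 267.28], [10, 112.55], [-165.47, 165.47]. Speed limits (degrees/s): [136.94, 136.94, 180, 180, 180, 180, 180].

### API

Orientations are given as a 3x3 rotation matrix whose columns are the frame's x, y, z axes.
In Python, from bench import r gives the robot as it stands.
- The arm moves only by the shell command python3 -m pendant 'ROWS' [OPENING] [FORCE]. ROWS is JSON, a list of rows, each a list of 6 numbers: the shift along the world's x, y, z in units of 80 cm (1.0 is 80 cm), then the turn, a rotation vector about the world's x, y, z in units of 60 degrees (1.0 is 60 degrees). In form: [[dx, dy, dz, rx, ry, rz], ...]. A call has 1 to 10 rows; each row is the pose to reach, as a shift and turn from the pose commanded when the call began; what a row does not reach only later rows make up. A row lasts 1/8 s, in which the tool goes at most 62.5 mm and 10.7 degrees, less where a joint would pass 70% of its speed; a pose out of reach is approached as far as the arm can. A call with a number of a shift or a turn outside -1 to 1 is refused whole. A call with a gripper value outside its range is refused whole. OPENING is the opening, from 0 (shut) to 1 (fully open), set as the call begins (- or left out, the last holds). The fingers move at their own pace and stop on an object; FORCE is the grip in N (left out, the last holds). Time passes only in rows, so rows that repeat a pose let the fingers close. It gives the time, the measured TCP pose, the force and the opening at its end, in the units of the state.
- r.observe(): the state, without advancing time (a new reading comes with each control period).
- r.read_camera(name): name is "scene" or "top" or "wrist"; returns the picture (420x560x3 uint8, red, green, blue); there is no depth.
- r.camera_info(name): a dict with "fx", "fy", "cx", "cy" (pixels), "origin" and "attitude" of the camera in the world; the wrist camera has in their place "T_tool_cam" (4x4, takes a point from camera to tool coordinates, whose origin is the TCP and whose axes are the flange's). Camera axes: x right, y down, z forward; pixel columns grow to the right and rows downward; lengths in mm; the calibration is good to about 2 mm. A picture is of the moment at which its call begins: read the wrist's pose just before it. camera_info takes no time and is no camera call.
- r.hand_in(): hands the job in, once; it reports no verdict.
The state is a dict: "time_s": time; "q": joint angles; "dq": joint speeds; "tau": joint torques, N m; "eef_pos": TCP position; "eef_rot": TCP orientation; "ft_force": force on the tool from outside, world axes, zero at the start; "moment": the same for the moment, N m; "grip_width": opening from 0.0 (shut) to 1.0 (fully open).
Only numpy, scipy, OpenCV 4.12 (cv2) and the standard library are available. Lean on these libraries where they do the work, as an engineer would, in place of code of your own. Each camera call takes 0.05 s, during which the arm holds its last target.

## Working session

There is one attempt and no reset: what is moved stays moved. The work goes in short steps, Python scripts to look and compute and a shell command to move; the robot and the scene stay as the last step left them, time stands still between calls to the robot, and variables do not carry over. Pictures are saved under pics/ and viewed, and the job is handed in when it is done.

```bash
ls; mkdir -p pics; python3 - <<'E'
from bench import r
import cv2
s=r.observe(); print({k:(v if not hasattr(v,'tolist') else v.tolist()) for k,v in s.items()})
for n in ["scene","top","wrist"]:
    im=r.read_camera(n); cv2.imwrite(f"pics/a_{n}.png",im[:,:,::-1])
    print(n,r.camera_info(n))
E
```

```text
pics
{'time_s': 0.0, 'q': [78.86776311737427, 29.12593494191427, -13.608091488378495, 86.00996954700844, 7.204367786634836, 65.82697600496324, -8.869008143285134], 'dq': [-0.012879024739618229, 0.0427243189535043, 0.047484442096425605, 0.026676853721772125, 0.03986479632707244, -0.07186429240526225, -0.04020205111875427], 'tau': [-0.0003108380769845098, -62.06003665924072, -2.1868112683296204, -24.965747594833374, 0.012744759733323008, 0.012051191297359765, 2.468073830641515e-05], 'eef_pos': [184.43465472186065, -596.959151720661, 403.81686276198394], 'eef_rot': [[0.9553893909887708, 0.2953485021118876, -0.0006114624846885384], [0.2953491241642829, -0.9553878708263164, 0.0017062043689919178], [-8.02589366581868e-05, -0.001810684462305677, -0.9999983574887916]], 'ft_force': [0.5611811990072071, -0.23353652360333024, 0.020084982186495785], 'moment': [-0.013175320091002692, 0.03532790967023726, 0.014641357321195328], 'grip_width': 0.998091345544362}
scene {'fx': 397.70689526387105, 'fy': 397.70689526387105, 'cx': 283.6272607013284, 'cy': 217.47038449226892, 'origin': array([ 160.9130489
[... 324 characters left out ...]
32207998,   44.4886668 , 1042.60570133]), 'attitude': array([[ 7.58751674e-02, -9.75423372e-01,  2.06862767e-01],
       [-9.97117294e-01, -7.41728883e-02,  1.59838951e-02],
       [-2.47455920e-04, -2.07479223e-01, -9.78239393e-01]])}
wrist {'fx': 302.14036788985425, 'fy': 302.14036788985425, 'cx': 277.896988229413, 'cy': 214.10130239438013, 'T_tool_cam': array([[-5.32788549e-04, -9.64971820e-01, -2.62353010e-01,
         6.64210552e+01],
       [ 9.99999564e-01, -3.12902148e-04, -8.79908187e-04,
        -3.82646440e-01],
       [ 7.66995785e-04, -2.62353364e-01,  9.64971566e-01,
         3.09155515e+01],
       [ 0.00000000e+00,  0.00000000e+00,  0.00000000e+00,
         1.00000000e+00]])}
```

View pics/a_scene.png

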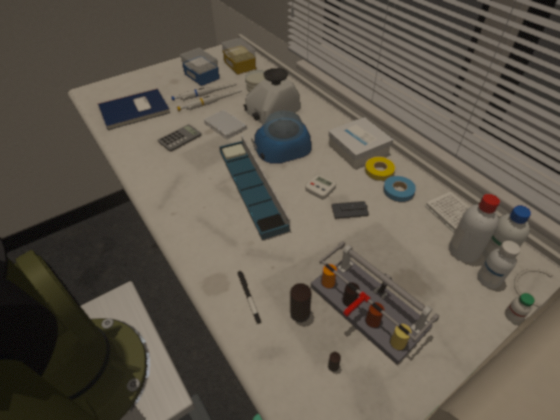

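View pics/a_top.png

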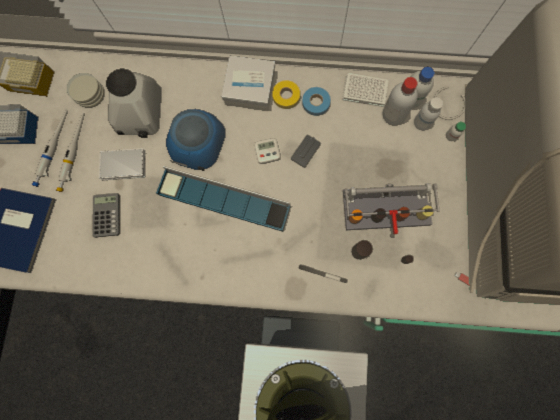

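View pics/a_wrist.png

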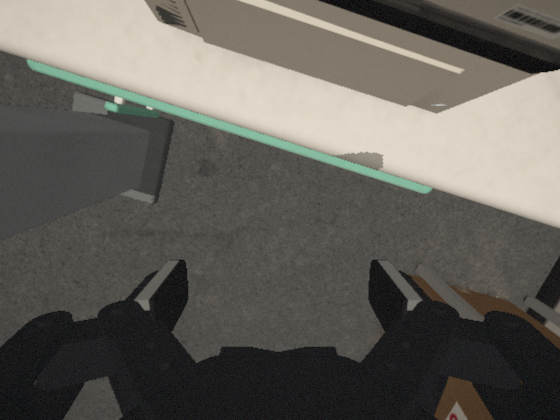

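```bash
cat > h.py <<'E'
import numpy as np, cv2
from bench import r
def ray(n,u,v):
    c=r.camera_info(n); d=np.array(c['attitude'])@np.array([(u-c['cx'])/c['fx'],(v-c['cy'])/c['fy'],1.])
    return np.array(c['origin']),d
def onz(n,u,v,z):
    o,d=ray(n,u,v); return o+d*(z-o[2])/d[2]
def proj(n,p):
    c=r.camera_info(n); q=np.array(c['attitude']).T@(np.asarray(p,float)-np.array(c['origin']))
    return c['fx']*q[0]/q[2]+c['cx'], c['fy']*q[1]/q[2]+c['cy']
def wcam(s):
    c=r.camera_info('wrist'); T=np.eye(4); T[:3,:3]=s['eef_rot']; T[:3,3]=s['eef_pos']
    return T@np.array(c['T_tool_cam']),c
def wproj(s,p):
    T,c=wcam(s); q=T[:3,:3].T@(np.asarray(p,float)-T[:3,3]); return c['fx']*q[0]/q[2]+c['cx'], c['fy']*q[1]/q[2]+c['cy']
def wonz(s,u,v,z):
    T,c=wcam(s); d=T[:3,:3]@np.array([(u-c['cx'])/c['fx'],(v-c['cy'])/c['fy'],1.]); o=T[:3,3]; return o+d*(z-o[2])/d[2]
def crop(src,x0,y0,x1,y1,k,out):
    im=cv2.imread(src); cv2.imwrite(out,cv2.resize(im[y0:y1,x0:x1],None,fx=k,fy=k,interpolation=cv2.INTER_CUBIC))
E
python3 - <<'E'
from h import *
crop('pics/a_top.png',335,170,445,270,7,'pics/c1.png')
crop('pics/a_top.png',150,160,300,240,5,'pics/c2.png')
crop('pics/a_scene.png',280,230,450,380,4,'pics/c3.png')
crop('pics/a_scene.png',210,130,300,240,5,'pics/c4.png')
E
```

```text
(no output)
```

View pics/c1.png

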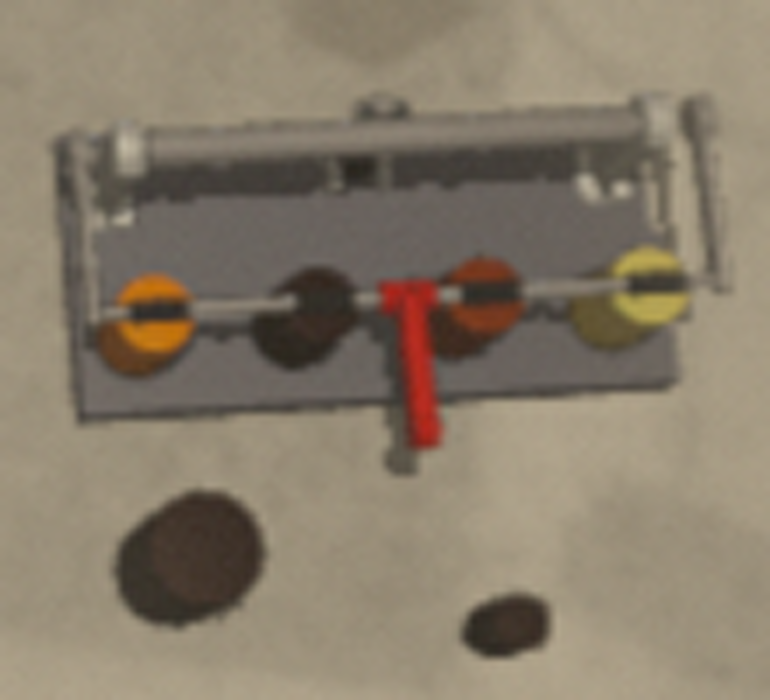

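View pics/c2.png

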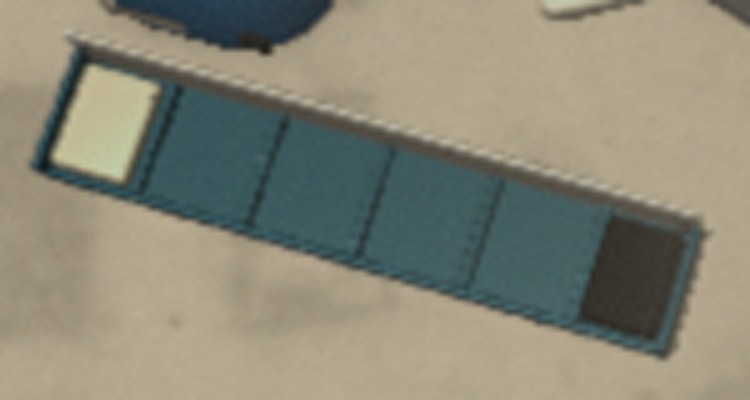

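View pics/c3.png

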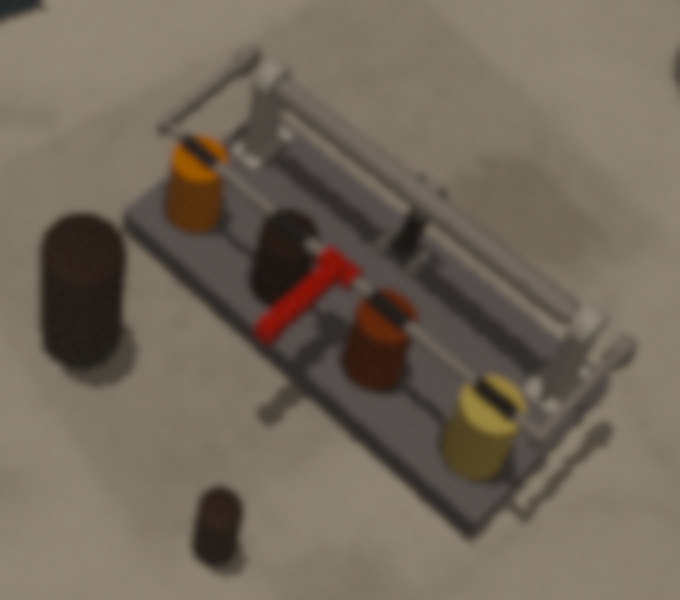

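View pics/c4.png

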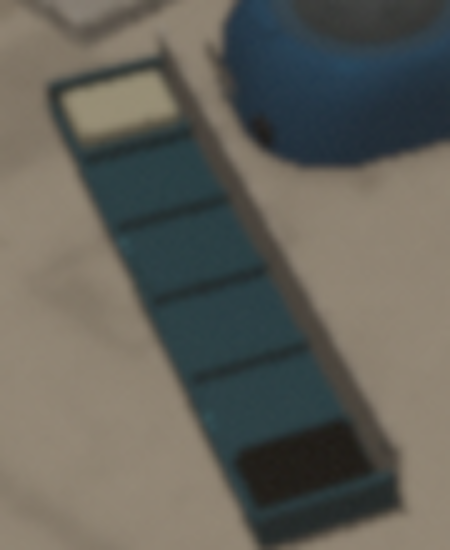

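```bash
cat > fit.py <<'E'
from h import *
from scipy.optimize import least_squares
def P(x,y,k,x0,y0): return ((x+.5)/k-.5+x0,(y+.5)/k-.5+y0)
ys=[93,31,-31,-93]
T=[P(*p,7,335,170) for p in [(155,314),(326,300),(485,296),(650,286)]]
S=[P(*p,4,280,230) for p in [(200,158),(288,231),(387,313),(492,404)]]
def fit(obs,z0):
    def f(a):
        x,y,t=a; o=[]
        for n,l,pt,z in obs:
            p=[x+l[0]*np.cos(t)-l[1]*np.sin(t), y+l[0]*np.sin(t)+l[1]*np.cos(t), z]
            o+=list(np.array(proj(n,p))-pt)
        return o
    s=least_squares(f,z0); return s.x,np.round(np.reshape(s.fun,(-1,2)),1)
for n,L in (('top',T),('scene',S)):
    print(n,[onz(n,*p,66).round(1)[:2] for p in L])
    print(fit([(n,(0,y),p,66) for y,p in zip(ys,L)],[600,-200,0]))
B,res=fit([('top',(0,y),p,66) for y,p in zip(ys,T)]+[('scene',(0,y),p,66) for y,p in zip(ys,S)],[600,-200,0])
print('block',B,np.degrees(B[2]),res.tolist())
wt=[P(*p,5,150,160) for p in [(107,122),(635,275)]]; ws=[P(*p,5,210,130) for p in [(120,103),(305,462)]]
for n,L in (('top',wt),('scene',ws)):
    a=[onz(n,*p,21) for p in L]; print(n,a,np.linalg.norm(a[0]-a[1]))
R,res=fit([('top',(0,y),p,21) for y,p in zip([153,-153],wt)]+[('scene',(0,y),p,21) for y,p in zip([153,-153],ws)],[500,100,0])
print('rack',R,np.degrees(R[2]),res.tolist())
print('heights', onz('top',*P(205,550,7,335,170),0))
E
python3 fit.py
```

```text
top [array([ 501.4, -106. ]), array([ 511.6, -169.5]), array([ 517.7, -228.8]), array([ 526.2, -290.3])]
(array([ 5.14222699e+02, -1.98651554e+02,  1.30672757e-01]), array([[ 0.2, -0.2],
       [-0.6,  0.5],
       [ 0.2, -0.2],
       [ 0.2, -0. ]]))
scene [array([ 499.4, -109.8]), array([ 507.8, -169.2]), array([ 516.6, -231. ]), array([ 523.7, -292.8])]
(array([ 5.11912912e+02, -2.00601127e+02,  1.31582966e-01]), array([[-0.3, -0.5],
       [ 0.2,  0.2],
       [-0.1,  0.3],
       [ 0.1, -0.1]]))
block [ 5.12940800e+02 -1.99776956e+02  1.30359414e-01] 7.469044233720846 [[0.6, 0.3], [-0.2, 1.0], [0.7, 0.3], [0.6, 0.5], [-0.1, -1.0], [0.4, -0.3], [-0.0, -0.3], [0.2, -0.7]]
top [array([558.2411212 , 406.03607728,  21.        ]), array([493.96710898, 105.60252696,  21.        ])] 307.23194301495505
scene [array([555.00244536, 401.32342221,  21.        ]), array([490.65964718, 104.00470065,  21.        ])] 304.2012785470032
rack [ 5.24715223e+02  2.54904849e+02 -2.12758014e-01] -12.190136238617685 [[0.5, 0.5], [0.0, 0.6], [0.1, -0.8], [0.3, -0.6]]
heights [ 422.81048968 -139.55690693    0.        ]
```

```bash
python3 - <<'E'
from h import *
for z in (0,150,300,450): print(z,[onz('top',u,v,z).round(0)[:2].tolist() for u,v in [(466,100),(470,294),(482,300),(558,303)]])
s=r.observe()
for z in (0,150): print(z,[wonz(s,u,v,z).round(0)[:2].tolist() for u,v in [(158,20),(203,40),(435,110),(555,68),(430,188),(35,65)]])
print(proj('scene',[513,-200,66]))
import cv2
crop('pics/a_scene.png',440,260,560,420,5,'pics/c5.png')
crop('pics/a_top.png',430,230,560,330,6,'pics/c6.png')
E
```

```text
0 [[888.0, -427.0], [322.0, -427.0], [308.0, -459.0], [316.0, -660.0]]
150 [[802.0, -359.0], [317.0, -359.0], [306.0, -386.0], [312.0, -559.0]]
300 [[717.0, -291.0], [313.0, -291.0], [304.0, -314.0], [309.0, -457.0]]
450 [[631.0, -223.0], [309.0, -224.0], [301.0, -242.0], [306.0, -356.0]]
0 [[322.0, -417.0], [317.0, -468.0], [325.0, -744.0], [406.0, -855.0], [239.0, -778.0], [236.0, -292.0]]
150 [[292.0, -481.0], [289.0, -512.0], [294.0, -677.0], [343.0, -743.0], [243.0, -697.0], [241.0, -407.0]]
(np.float64(364.03248804122995), np.float64(297.19399296472375))
```

View pics/c6.png

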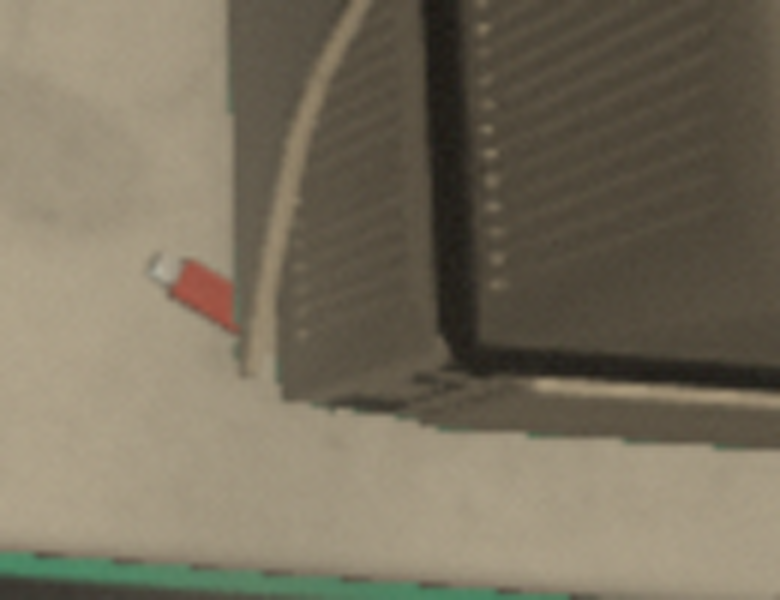

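View pics/c5.png

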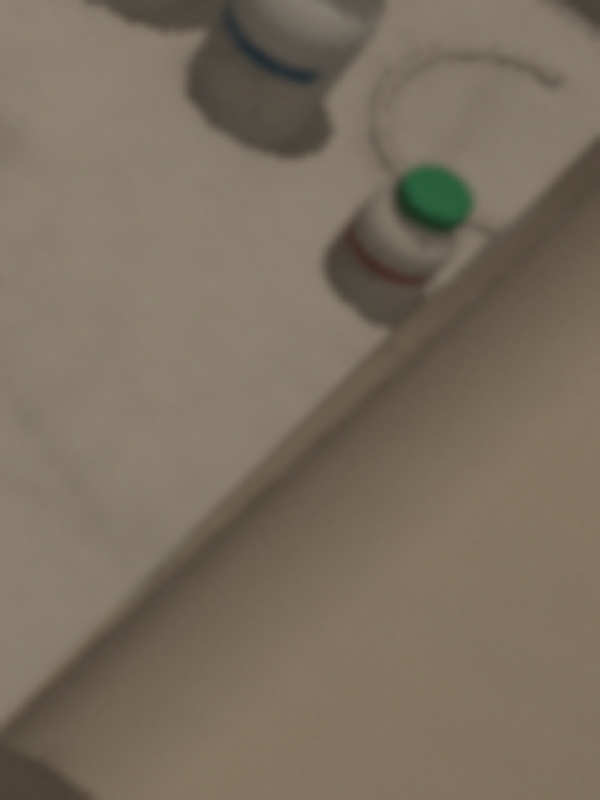

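```bash
python3 -m pendant '[[-0.019,0.0625,0,0,0,0],[-0.0375,0.125,0,0,0,0],[-0.0525,0.1875,0,0,0,0],[-0.0375,0.25,0,0,0,-0.04],[0,0.294,0,0,0,-0.08],[0.056,0.3375,0,0,0,-0.12],[0.119,0.375,0,0,0,-0.162],[0.181,0.4125,0,0,0,-0.162],[0.244,0.45,0,0,0,-0.162],[0.244,0.45,0,0,0,-0.162]]' 0.6; python3 - <<'E'
from h import *
s=r.observe(); print(s['time_s'],np.round(s['eef_pos'],1),np.round(s['eef_rot'],3).tolist(),np.round(s['q'],1),np.round(s['ft_force'],1))
im=r.read_camera('wrist'); cv2.imwrite('pics/b_w.png',im[:,:,::-1])
def W(x,y,z,B=(512.94,-199.78,.13036)):
    c,q=np.cos(B[2]),np.sin(B[2]); return [B[0]+c*x-q*y,B[1]+q*x+c*y,z]
print([np.round(wproj(s,W(0,y,66)),0).tolist() for y in (93,31,-31,-93)],np.round(wproj(s,W(-36,0,73)),0), W(-36,0,73))
E
```

```text
time_s: 1.4
eef_pos: [383.1, -234.1, 404.7]
eef_rot: [[0.99, 0.138, 0.002], [0.138, -0.99, 0.001], [0.002, -0.001, -1.0]]
ft_force: [-0.3, -0.3, 0.4]
grip_width: 0.596
1.4 [ 383.1 -234.1  404.7] [[0.99, 0.138, 0.002], [0.138, -0.99, 0.001], [0.002, -0.001, -1.0]] [ 48.4  14.3 -25.4 110.9   7.2  56.3 -62.4] [-0.3 -0.3  0.4]
[[161.0, 57.0], [228.0, 58.0], [295.0, 58.0], [362.0, 59.0]] [261.  99.] [np.float64(477.24545419783533), np.float64(-204.45967947376346), 73]
```

View pics/b_w.png

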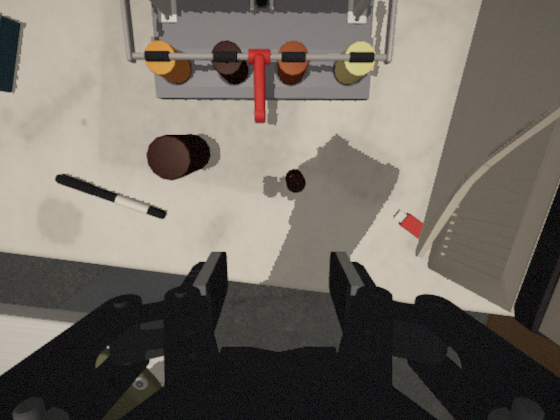

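```bash
python3 -m pendant '[[0.06,0.02,-0.04,0,0,0],[0.12,0.04,-0.08,0,0,0],[0.122,0.041,-0.12,0,0,0],[0.122,0.041,-0.12,0,0,0]]'; python3 - <<'E'
from h import *
s=r.observe(); print(s['time_s'],np.round(s['eef_pos'],1),np.round(s['dq'],1))
im=r.read_camera('wrist'); cv2.imwrite('pics/b_w2.png',im[:,:,::-1])
s=r.observe(); print(s['time_s'],np.round(s['eef_pos'],1),np.round(s['dq'],1))
E
```

```text
time_s: 1.95
eef_pos: [475.8, -205.1, 306.5]
eef_rot: [[0.992, 0.129, -0.006], [0.129, -0.992, 0.002], [-0.005, -0.002, -1.0]]
ft_force: [0.5, 0.1, 0.2]
grip_width: 0.599
1.95 [ 475.8 -205.1  306.5] [ 1.2 -3.2 -0.6 -2.2 -0.9  2.3  0.8]
2.0 [ 476.1 -205.4  308.2] [ 0.7 -2.2 -0.7 -1.6 -0.3  0.4 -0. ]
```

View pics/b_w2.png

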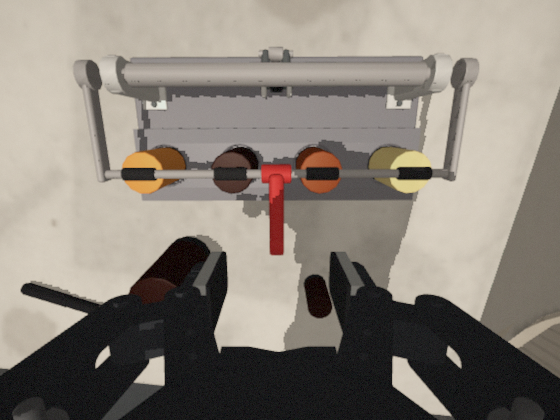

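```bash
python3 -m pendant '[[0,0,-0.06,0,0,0],[0,0,-0.1,0,0,0],[0,0,-0.1,0,0,0],[0,0,-0.1,0,0,0]]' 0.6; python3 -m pendant '[[0,0,0,0,0,0],[0,0,0,0,0,0],[0,0,0,0,0,0],[0,0,0,0,0,0]]' 0 50;  python3 - <<'E'
from h import *
im=r.read_camera('wrist'); cv2.imwrite('pics/b_w3.png',im[:,:,::-1])
s=r.observe(); print(s['time_s'],np.round(s['eef_pos'],1),np.round(s['dq'],1))
# arc shifts
B=(512.94,-199.78,.13036); p0=None
for th in (0,15,30,45,60,75,90,100,110,120):
    a=np.radians(th+1.75); x=62-98*np.cos(a); z=70+98*np.sin(a)
    if p0 is None: p0=(x,z)
    d=x-p0[0]; print(th,np.round([d*np.cos(B[2])/800,d*np.sin(B[2])/800,(z-p0[1])/800],4))
E
```

```text
time_s: 2.5
eef_pos: [477.6, -205.1, 230.7]
eef_rot: [[0.992, 0.129, 0.002], [0.129, -0.992, -0.001], [0.002, 0.002, -1.0]]
ft_force: [-0.7, 1.0, 0.0]
grip_width: 0.601
time_s: 3.0
eef_pos: [477.5, -203.2, 229.8]
eef_rot: [[0.991, 0.131, 0.001], [0.131, -0.991, 0.001], [0.001, -0.0, -1.0]]
ft_force: [-2.9, 4.5, 8.8]
grip_width: 0.105
3.05 [ 477.5 -203.2  229.7] [ 0.  -0.1  0.  -0.  -0.  -0.  -0. ]
0 [0. 0. 0.]
15 [0.0051 0.0007 0.0316]
30 [0.0181 0.0024 0.0607]
45 [0.0382 0.005  0.0855]
60 [0.0639 0.0084 0.1042]
75 [0.0936 0.0123 0.1155]
90 [0.1251 0.0164 0.1187]
100 [0.1461 0.0192 0.1162]
110 [0.1664 0.0218 0.11  ]
120 [0.1853 0.0243 0.1004]
```

View pics/b_w3.png

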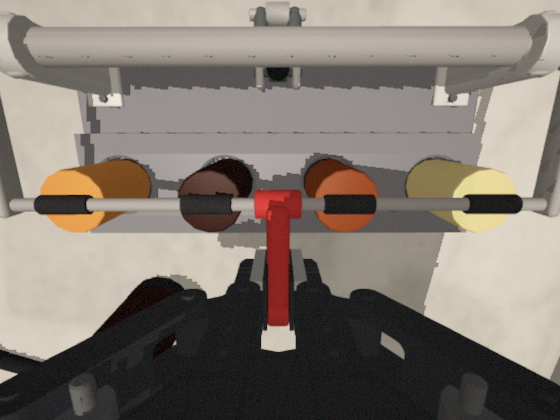

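```bash
python3 -m pendant '[[0.001,0,0.016,0,0,0],[0.005,0.0007,0.0316,0,0,0],[0.0105,0.0014,0.047,0,0,0],[0.018,0.0024,0.0607,0,0,0],[0.027,0.0035,0.074,0,0,0],[0.038,0.005,0.0855,0,0,0],[0.05,0.0067,0.0955,0,0,0],[0.064,0.0084,0.1042,0,0,0],[0.0785,0.0103,0.1105,0,0,0],[0.0936,0.0123,0.1155,0,0,0]]' 0 50;  python3 - <<'E'
from h import *
im=r.read_camera('wrist'); cv2.imwrite('pics/b_w4.png',im[:,:,::-1])
s=r.observe(); print(s['time_s'],np.round(s['eef_pos'],1),np.round(s['ft_force'],1),s['grip_width'])
E
```

```text
time_s: 4.3
eef_pos: [550.8, -193.7, 321.0]
eef_rot: [[0.992, 0.13, -0.006], [0.13, -0.992, 0.001], [-0.006, -0.002, -1.0]]
ft_force: [-4.5, 5.5, -6.9]
grip_width: 0.108
4.35 [ 552.5 -193.4  321.5] [-2.3  5.3 -2.6] 0.105520272636829
```

View pics/b_w4.png

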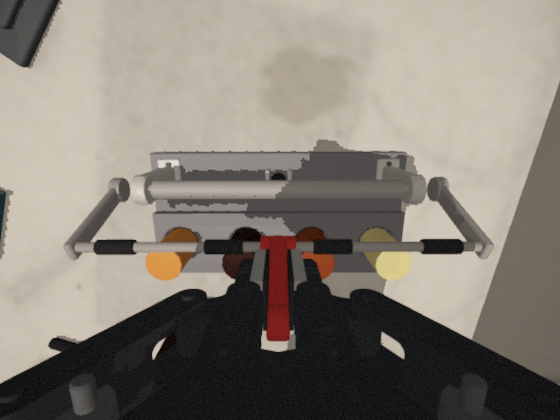

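```bash
python3 -m pendant '[[0.0157,0.002,0.0022,0,0,0],[0.0315,0.0041,0.0032,0,0,0],[0.042,0.0055,0.0025,0,0,0],[0.0525,0.0069,0.0007,0,0,0],[0.0625,0.0082,-0.002,0,0,0]]' 0 50; python3 -m pendant '[[0,0,0,0,0,0],[0,0,0.01,0,0,0],[-0.02,0,0.04,0,0,0],[-0.06,0,0.06,0,0,0],[-0.06,0,0.06,0,0,0]]' 0.7 ;python3 - <<'E'
from h import *
im=r.read_camera('wrist'); cv2.imwrite('pics/b_w5.png',im[:,:,::-1])
s=r.observe(); print(s['time_s'],np.round(s['eef_pos'],1),np.round(s['ft_force'],1),s['grip_width'])
E
```

```text
time_s: 4.97
eef_pos: [601.8, -186.8, 320.3]
eef_rot: [[0.991, 0.13, -0.003], [0.13, -0.991, 0.001], [-0.002, -0.002, -1.0]]
ft_force: [-5.7, 6.0, 5.5]
grip_width: 0.102
time_s: 5.6
eef_pos: [553.0, -189.0, 370.3]
eef_rot: [[0.992, 0.128, 0.003], [0.128, -0.992, -0.003], [0.003, 0.003, -1.0]]
ft_force: [-0.1, 0.9, -0.3]
grip_width: 0.7
5.65 [ 553.9 -188.8  369.5] [ 1.2 -0.3  0.5] 0.7016805674581842
```

View pics/b_w5.png

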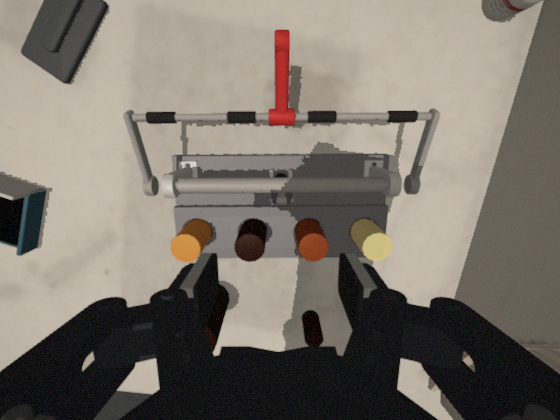

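```bash
python3 - <<'E'
from h import *
crop('pics/a_top.png',90,60,240,180,5,'pics/d1.png')
crop('pics/a_scene.png',220,50,330,180,5,'pics/d2.png')
s=r.observe(); print(s['time_s'],np.round(s['eef_pos'],1))
B=(512.94,-199.78,.13036)
print([ (onz('top',(1,1)[0],1,66)[0]) ][:0])
W=lambda x,y,B:np.round([B[0]+np.cos(B[2])*x-np.sin(B[2])*y,B[1]+np.sin(B[2])*x+np.cos(B[2])*y],1)
print('std',[W(0,y,B).tolist() for y in (93,31,-31,-93)])
R=(524.7,254.9,-.21276); print('bay',[W(0,y,R).tolist() for y in (96,32,-32,-96)])
print('obs pix',[np.round(wproj(s,[*W(0,y,B),66]),0).tolist() for y in (93,31,-31,-93)])
E
```

```text
5.65 [ 553.9 -188.8  369.5]
[]
std [[500.9, -107.6], [508.9, -169.0], [517.0, -230.5], [525.0, -292.0]]
bay [[545.0, 348.7], [531.5, 286.2], [517.9, 223.6], [504.4, 161.1]]
obs pix [[187.0, 249.0], [251.0, 249.0], [316.0, 249.0], [380.0, 249.0]]
```

View pics/d1.png

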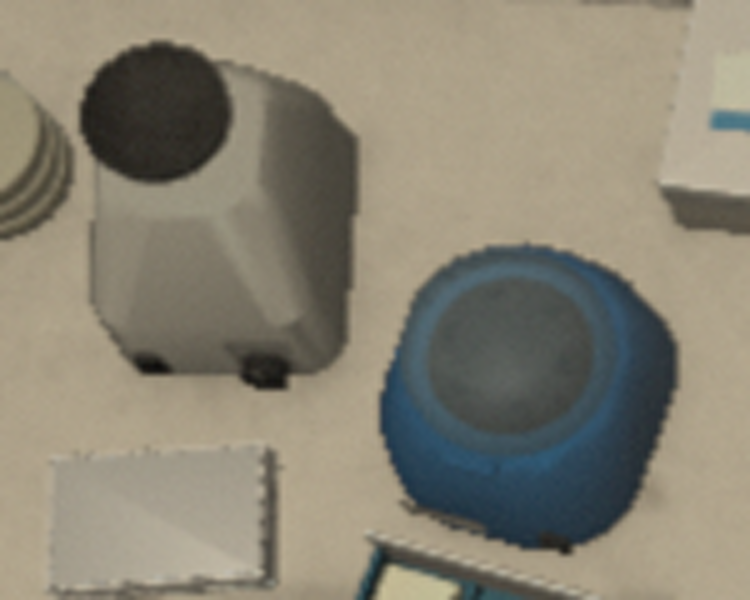

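View pics/d2.png

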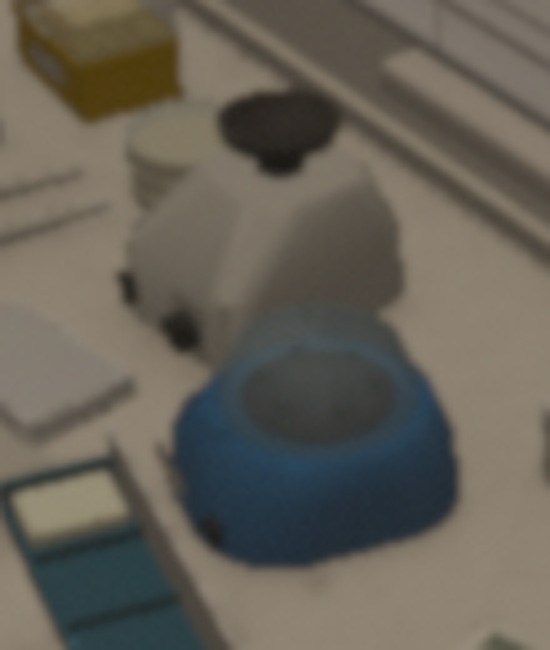

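```bash
python3 -m pendant '[[-0.018,-0.065,-0.04,0,0,0],[-0.0365,-0.13,-0.08,0,0,0],[-0.0365,-0.13,-0.1,0,0,0],[-0.0365,-0.13,-0.1,0,0,0]]' 0.6; python3 - <<'E'
from h import *
im=r.read_camera('wrist'); cv2.imwrite('pics/e1.png',im[:,:,::-1])
s=r.observe(); print(s['time_s'],np.round(s['eef_pos'],1))
print(np.round(wproj(s,[525,-292,66]),0))
o1,d1=ray('top',192,131);o2,d2=ray('scene',283.6,129)
A=np.stack([d1,-d2],1); t=np.linalg.lstsq(A,o2-o1,rcond=None)[0]; print('dome',o1+d1*t[0],o2+d2*t[1])
E
```

```text
time_s: 6.15
eef_pos: [525.2, -291.9, 286.1]
eef_rot: [[0.992, 0.129, -0.002], [0.129, -0.992, 0.002], [-0.001, -0.002, -1.0]]
ft_force: [0.9, 1.0, -0.4]
grip_width: 0.605
6.2 [ 525.9 -291.1  287.3]
[280. 237.]
dome [702.41399899 355.55549731  61.50533652] [701.76622838 355.83351047  61.32272032]
```

View pics/e1.png

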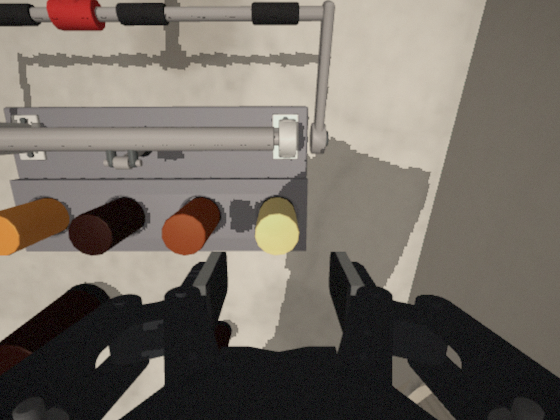

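```bash
python3 -m pendant '[[0.003,0.001,-0.05,0,0,0],[0.003,0.001,-0.1,0,0,0],[0.003,0.001,-0.102,0,0,0],[0.003,0.001,-0.102,0,0,0]]' 0.6; python3 -m pendant '[[0,0,0,0,0,0],[0,0,0,0,0,0],[0,0,0,0,0,0],[0,0,0,0,0,0]]' 0.1 40; python3 - <<'E'
from h import *
im=r.read_camera('wrist'); cv2.imwrite('pics/e2.png',im[:,:,::-1])
s=r.observe(); print(s['time_s'],np.round(s['eef_pos'],1),s['grip_width'])
E
```

```text
time_s: 6.7
eef_pos: [528.7, -290.5, 207.6]
eef_rot: [[0.991, 0.131, 0.002], [0.131, -0.991, -0.001], [0.002, 0.001, -1.0]]
ft_force: [-0.1, 0.2, -0.2]
grip_width: 0.601
time_s: 7.2
eef_pos: [528.2, -291.2, 207.9]
eef_rot: [[0.992, 0.13, 0.003], [0.13, -0.992, -0.001], [0.003, 0.002, -1.0]]
ft_force: [-0.5, 0.0, 6.9]
grip_width: 0.336
7.25 [ 528.2 -291.2  207.9] 0.3375704963794447
```

View pics/e2.png

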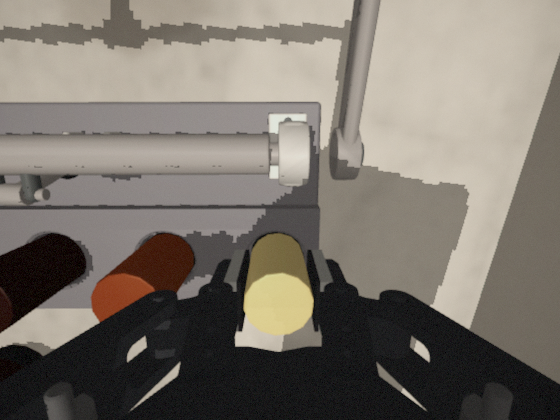

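```bash
python3 -m pendant '[[0,0,0.03,0,0,0],[0,0,0.08,0,0,0],[0.001,0.03,0.14,0,0,0],[0.003,0.1,0.15,0,0,-0.04],[0.005,0.178,0.15,0,0,-0.08],[0.007,0.256,0.15,0,0,-0.11],[0.009,0.334,0.15,0,0,-0.14],[0.011,0.412,0.15,0,0,-0.17],[0.013,0.49,0.15,0,0,-0.2],[0.015,0.568,0.15,0,0,-0.24]]' 0.1 50;python3 -m pendant '[[0.002,0.078,0,0,0,-0.03],[0.004,0.15,0,0,0,-0.06],[0.006,0.2,0,0,0,-0.088],[0.007,0.232,0,0,0,-0.088],[0.007,0.232,0,0,0,-0.088],[0.007,0.232,0,0,0,-0.088]]'; python3 - <<'E'
from h import *
im=r.read_camera('wrist'); cv2.imwrite('pics/e3.png',im[:,:,::-1])
s=r.observe(); print(s['time_s'],np.round(s['eef_pos'],1),s['grip_width'],np.round(s['q'],1),np.degrees(np.arctan2(s['eef_rot'][1][0],s['eef_rot'][0][0])))
print(np.round(wproj(s,[545,348.7,5]),0))
E
```

```text
time_s: 8.5
eef_pos: [539.2, 165.1, 326.8]
eef_rot: [[0.992, -0.123, 0.001], [-0.123, -0.992, 0.0], [0.001, -0.0, -1.0]]
ft_force: [1.5, 0.8, -0.4]
grip_width: 0.335
time_s: 9.25
eef_pos: [545.2, 347.8, 326.1]
eef_rot: [[0.977, -0.213, 0.0], [-0.213, -0.977, -0.001], [0.001, 0.001, -1.0]]
ft_force: [-0.3, -0.9, -0.6]
grip_width: 0.339
9.3 [545.4 347.4 326.1] 0.3373848412071448 [ -23.6   35.2  -18.8   88.6   12.7   58.3 -148.3] -12.31769651314789
[277. 202.]
```

View pics/e3.png

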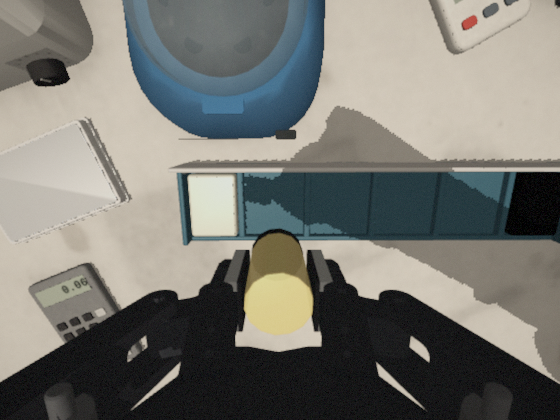

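```bash
python3 -m pendant '[[0,0.002,-0.05,0,0,0],[0,0.002,-0.1,0,0,0],[0,0.002,-0.125,0,0,0],[0,0.002,-0.138,0,0,0],[0,0.002,-0.145,0,0,0],[0,0.002,-0.148,0,0,0],[0,0.002,-0.148,0,0,0],[0,0.002,-0.148,0,0,0]]'; python3 - <<'E'
from h import *
im=r.read_camera('wrist'); cv2.imwrite('pics/e4.png',im[:,:,::-1])
im=r.read_camera('scene'); cv2.imwrite('pics/e4s.png',im[:,:,::-1])
s=r.observe(); print(s['time_s'],np.round(s['eef_pos'],1),s['grip_width'],np.round(s['ft_force'],1))
E
```

```text
time_s: 10.3
eef_pos: [545.2, 350.6, 208.1]
eef_rot: [[0.977, -0.212, 0.001], [-0.212, -0.977, 0.001], [0.001, -0.001, -1.0]]
ft_force: [-0.7, 0.2, -1.1]
grip_width: 0.339
10.4 [545.1 350.6 208. ] 0.33687914577254446 [-0.8  0.1 -0.5]
```

View pics/e4.png

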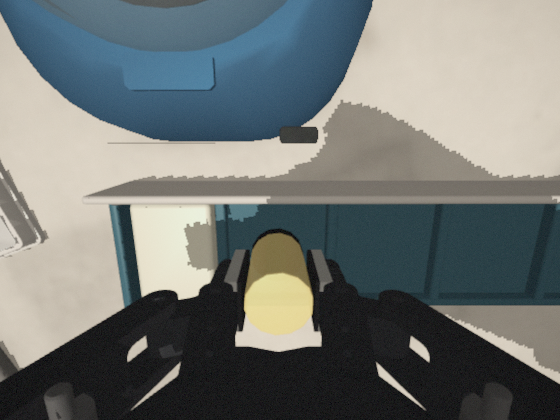

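```bash
python3 -m pendant '[[0,0,-0.001,0,0,0],[0,0,-0.002,0,0,0],[0,0,-0.002,0,0,0]]'; python3 -m pendant '[[0,0,0,0,0,0],[0,0,0,0,0,0],[0,0,0,0,0,0],[0,0,0.02,0,0,0],[0,0,0.08,0,0,0],[0,0,0.14,0,0,0],[0,0,0.15,0,0,0],[0,0,0.15,0,0,0]]' 0.6; python3 - <<'E'
from h import *
im=r.read_camera('wrist'); cv2.imwrite('pics/e5.png',im[:,:,::-1])
s=r.observe(); print(s['time_s'],np.round(s['eef_pos'],1),s['grip_width'],np.round(s['ft_force'],1))
for b in ([545,348.7,65],[545,350.3,65],[531.5,286.2,5],[517.9,223.6,5],[504.4,161.1,5]): print(np.round(wproj(s,b),0))
E
```

```text
time_s: 10.78
eef_pos: [545.1, 350.6, 207.0]
eef_rot: [[0.977, -0.212, 0.001], [-0.212, -0.977, 0.0], [0.001, -0.001, -1.0]]
ft_force: [-2.4, -1.1, 7.3]
grip_width: 0.335
time_s: 11.78
eef_pos: [545.0, 350.4, 326.9]
eef_rot: [[0.977, -0.212, 0.001], [-0.212, -0.977, 0.001], [0.001, -0.001, -1.0]]
ft_force: [-0.8, -0.0, -0.2]
grip_width: 0.602
11.825 [544.8 350.2 325.6] 0.5969076713622322 [-0.3 -0.5 -0.2]
[280. 218.]
[278. 218.]
[345. 201.]
[410. 201.]
[475. 201.]
```

View pics/e5.png

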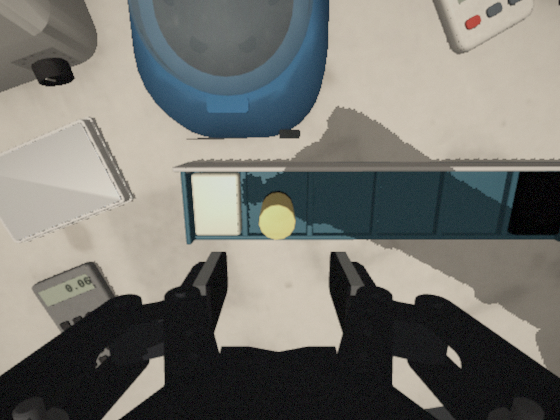

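```bash
python3 -m pendant '[[-0.006,-0.07,0,0,0,0.04],[-0.013,-0.145,0,0,0,0.08],[-0.02,-0.22,0,0,0,0.12],[-0.027,-0.295,0,0,0,0.16],[-0.034,-0.37,0,0,0,0.2],[-0.042,-0.445,0,0,0,0.25],[-0.049,-0.52,0,0,0,0.3],[-0.0525,-0.5714,-0.02,0,0,0.328],[-0.0525,-0.5714,-0.05,0,0,0.328],[-0.0525,-0.5714,-0.05,0,0,0.328]]' 0.6; python3 - <<'E'
from h import *
im=r.read_camera('wrist'); cv2.imwrite('pics/f1.png',im[:,:,::-1])
s=r.observe(); print(s['time_s'],np.round(s['eef_pos'],1),s['grip_width'],np.round(s['ft_force'],1))
for b in ([503,-106.6,66],[511,-168,66]): print(np.round(wproj(s,b),0))
E
```

```text
time_s: 13.08
eef_pos: [501.9, -107.1, 283.5]
eef_rot: [[0.992, 0.129, -0.006], [0.129, -0.992, 0.002], [-0.005, -0.002, -1.0]]
ft_force: [-0.4, 0.8, 0.7]
grip_width: 0.6
13.125 [ 502.5 -106.4  284.7] 0.5991474977539468 [0.4 1.1 0.8]
[280. 235.]
[374. 235.]
```

View pics/f1.png

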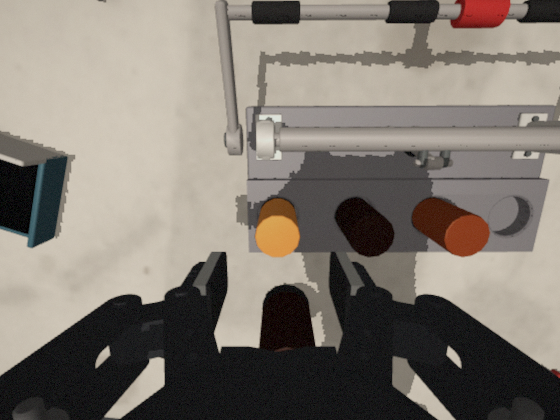

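```bash
python3 -m pendant '[[0,0.001,-0.05,0,0,0],[0,0.001,-0.09,0,0,0],[0,0.001,-0.1,0,0,0],[0,0.001,-0.1,0,0,0]]' 0.6; python3 -m pendant '[[0,0,0,0,0,0],[0,0,0,0,0,0],[0,0,0,0,0,0],[0,0,0,0,0,0]]' 0.1 50; python3 - <<'E'
from h import *
im=r.read_camera('wrist'); cv2.imwrite('pics/f2.png',im[:,:,::-1])
s=r.observe(); print(s['time_s'],np.round(s['eef_pos'],1),s['grip_width'],np.round(s['ft_force'],1))
E
```

```text
time_s: 13.62
eef_pos: [503.4, -105.2, 206.3]
eef_rot: [[0.991, 0.131, -0.0], [0.131, -0.991, 0.0], [0.0, -0.0, -1.0]]
ft_force: [0.4, 0.3, 0.8]
grip_width: 0.597
time_s: 14.12
eef_pos: [503.5, -105.7, 207.3]
eef_rot: [[0.992, 0.13, 0.002], [0.13, -0.992, -0.0], [0.002, 0.001, -1.0]]
ft_force: [0.3, 0.9, 6.4]
grip_width: 0.338
14.175 [ 503.5 -105.7  207.3] 0.33485782538123177 [-0.7  1.4  7.2]
```

View pics/f2.png

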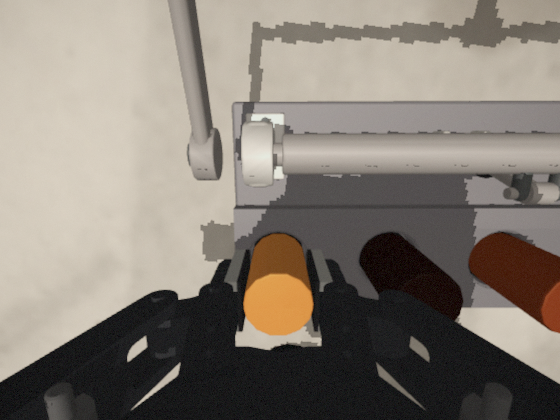

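```bash
python3 -m pendant '[[0,0,0.03,0,0,0],[0,0,0.08,0,0,0],[0.002,0.03,0.14,0,0,0],[0.007,0.1,0.15,0,0,-0.05],[0.012,0.175,0.15,0,0,-0.1],[0.018,0.25,0.15,0,0,-0.15],[0.024,0.325,0.15,0,0,-0.2],[0.03,0.4,0.15,0,0,-0.26],[0.0345,0.465,0.15,0,0,-0.31],[0.0356,0.493,0.15,0,0,-0.328]]' 0.1 50;python3 -m pendant '[[0,0,0,0,0,0],[0,0,-0.04,0,0,0],[0,0,-0.04,0,0,0]]'; python3 - <<'E'
from h import *
im=r.read_camera('wrist'); cv2.imwrite('pics/f3.png',im[:,:,::-1])
s=r.observe(); print(s['time_s'],np.round(s['eef_pos'],1),s['grip_width'],np.round(s['ft_force'],1))
print(np.round(wproj(s,[531.5,288.6,5]),0))
E
```

```text
time_s: 15.42
eef_pos: [530.5, 292.5, 326.6]
eef_rot: [[0.978, -0.209, 0.0], [-0.209, -0.978, 0.002], [-0.0, -0.003, -1.0]]
ft_force: [0.2, -0.2, -1.4]
grip_width: 0.335
time_s: 15.8
eef_pos: [531.1, 286.4, 292.4]
eef_rot: [[0.977, -0.213, -0.003], [-0.213, -0.977, -0.003], [-0.003, 0.004, -1.0]]
ft_force: [-0.5, 0.0, -1.2]
grip_width: 0.34
15.85 [531.6 287.  293.7] 0.3353936399686847 [-0.1  0.1 -1. ]
[276. 210.]
```

View pics/f3.png

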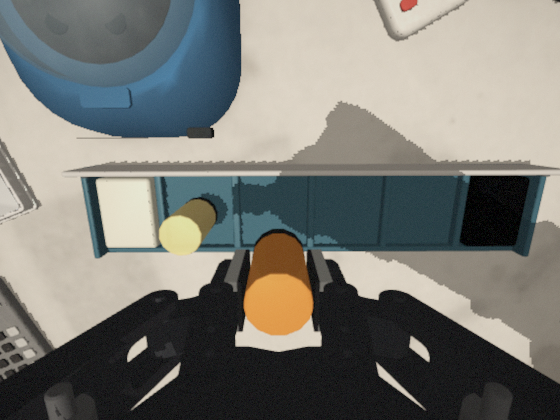

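```bash
python3 -m pendant '[[0,0,-0.05,0,0,0],[0,0,-0.085,0,0,0],[0,0,-0.098,0,0,0],[0,0,-0.105,0,0,0],[0,0,-0.108,0,0,0],[0,0,-0.11,0,0,0],[0,0,-0.11,0,0,0]]'; python3 - <<'E'
from h import *
s=r.observe(); print(s['time_s'],np.round(s['eef_pos'],1),s['grip_width'],np.round(s['ft_force'],1))
E
```

```text
time_s: 16.73
eef_pos: [531.7, 288.7, 206.4]
eef_rot: [[0.977, -0.212, 0.001], [-0.212, -0.977, 0.001], [0.001, -0.001, -1.0]]
ft_force: [0.6, -0.7, 1.4]
grip_width: 0.337
16.725 [531.7 288.7 206.4] 0.33734579218333566 [ 0.6 -0.7  1.4]
```

```bash
python3 -m pendant '[[0,0,-0.001,0,0,0],[0,0,-0.001,0,0,0],[0,0,-0.001,0,0,0],[0,0,0.019,0,0,0],[0,0,0.08,0,0,0],[0,0,0.14,0,0,0],[0,0,0.15,0,0,0],[0,0,0.15,0,0,0]]' 0.6; python3 - <<'E'
from h import *
im=r.read_camera('wrist'); cv2.imwrite('pics/f4.png',im[:,:,::-1])
s=r.observe(); print(s['time_s'],np.round(s['eef_pos'],1),s['grip_width'],np.round(s['ft_force'],1))
E
```

```text
time_s: 17.73
eef_pos: [531.5, 288.5, 326.9]
eef_rot: [[0.977, -0.212, 0.002], [-0.212, -0.977, 0.001], [0.001, -0.001, -1.0]]
ft_force: [-0.5, -0.7, -0.8]
grip_width: 0.599
17.775 [531.3 288.3 325.7] 0.6032557863835991 [-0.6 -0.5 -0.3]
```

View pics/f4.png

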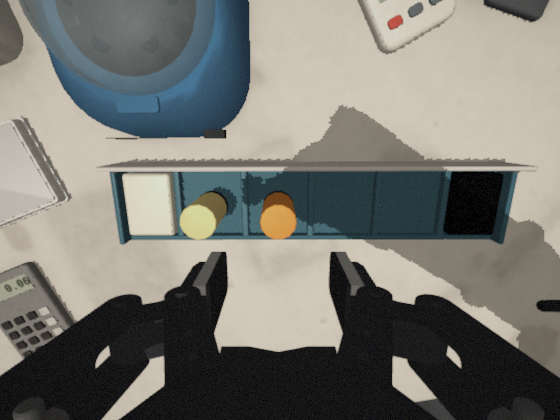

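```bash
python3 -m pendant '[[-0.002,-0.07,0,0,0,0.03],[-0.004,-0.145,0,0,0,0.07],[-0.006,-0.22,0,0,0,0.11],[-0.008,-0.295,0,0,0,0.15],[-0.01,-0.37,0,0,0,0.19],[-0.012,-0.445,0,0,0,0.23],[-0.014,-0.52,0,0,0,0.27],[-0.015,-0.595,0,0,0,0.31],[-0.0156,-0.6476,-0.03,0,0,0.328],[-0.0156,-0.6476,-0.05,0,0,0.328]]' 0.6; python3 -m pendant '[[0,0,0,0,0,0]]'; python3 - <<'E'
from h import *
im=r.read_camera('wrist'); cv2.imwrite('pics/g1.png',im[:,:,::-1])
s=r.observe(); print(s['time_s'],np.round(s['eef_pos'],1),s['grip_width'],np.round(s['ft_force'],1))
for b in ([519,-229.5,66],[511,-168,66]): print(np.round(wproj(s,b),0))
E
```

```text
time_s: 19.02
eef_pos: [517.3, -233.9, 283.0]
eef_rot: [[0.992, 0.123, -0.004], [0.123, -0.992, -0.0], [-0.004, -0.0, -1.0]]
ft_force: [-0.7, 0.4, 0.0]
grip_width: 0.601
time_s: 19.15
eef_pos: [518.3, -228.7, 283.6]
eef_rot: [[0.992, 0.13, -0.004], [0.13, -0.992, 0.003], [-0.004, -0.003, -1.0]]
ft_force: [0.2, 0.2, 0.8]
grip_width: 0.599
19.2 [ 518.9 -228.1  284.8] 0.5979486841392444 [ 0.5  1.3 -0.1]
[282. 236.]
[187. 236.]
```

View pics/g1.png

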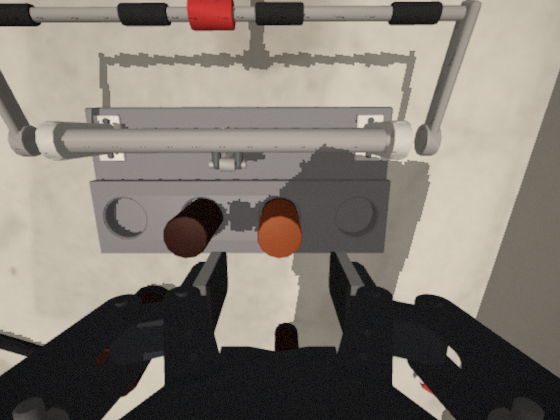

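```bash
python3 -m pendant '[[0,0.001,-0.05,0,0,0],[0,0.001,-0.09,0,0,0],[0,0.001,-0.1,0,0,0],[0,0.001,-0.1,0,0,0]]' 0.6; python3 -m pendant '[[0,0,0,0,0,0],[0,0,0,0,0,0],[0,0,0,0,0,0],[0,0,0,0,0,0]]' 0.1 50; python3 - <<'E'
from h import *
s=r.observe(); print(s['time_s'],np.round(s['eef_pos'],1),s['grip_width'],np.round(s['ft_force'],1))
E
```

```text
time_s: 19.7
eef_pos: [519.6, -227.8, 206.4]
eef_rot: [[0.991, 0.131, 0.0], [0.131, -0.991, 0.0], [0.0, -0.0, -1.0]]
ft_force: [0.1, 0.7, 0.0]
grip_width: 0.596
time_s: 20.2
eef_pos: [519.6, -228.6, 207.5]
eef_rot: [[0.992, 0.13, 0.003], [0.13, -0.992, -0.001], [0.002, 0.001, -1.0]]
ft_force: [-1.0, 0.6, 7.5]
grip_width: 0.337
20.2 [ 519.6 -228.6  207.5] 0.3369344027350362 [-1.   0.6  7.5]
```

```bash
python3 -m pendant '[[0,0,0.03,0,0,0],[0,0,0.08,0,0,0],[0,0.03,0.14,0,0,0],[0,0.1,0.15,0,0,-0.05],[0,0.178,0.15,0,0,-0.1],[0,0.256,0.15,0,0,-0.15],[0,0.334,0.15,0,0,-0.2],[-0.001,0.412,0.15,0,0,-0.25],[-0.001,0.49,0.15,0,0,-0.3],[-0.0014,0.5484,0.15,0,0,-0.328]]' 0.1 50;python3 -m pendant '[[0,0.02,0,0,0,0],[0,0.02,-0.04,0,0,0],[0,0.02,-0.04,0,0,0]]'; python3 - <<'E'
from h import *
im=r.read_camera('wrist'); cv2.imwrite('pics/g2.png',im[:,:,::-1])
s=r.observe(); print(s['time_s'],np.round(s['eef_pos'],1),s['grip_width'],np.round(s['ft_force'],1))
E
```

```text
time_s: 21.45
eef_pos: [517.3, 213.0, 326.8]
eef_rot: [[0.977, -0.211, 0.001], [-0.211, -0.977, 0.001], [0.001, -0.001, -1.0]]
ft_force: [1.3, -0.2, -0.7]
grip_width: 0.334
time_s: 21.82
eef_pos: [517.4, 224.7, 292.5]
eef_rot: [[0.977, -0.212, -0.004], [-0.212, -0.977, -0.003], [-0.003, 0.003, -1.0]]
ft_force: [0.7, -0.6, -0.9]
grip_width: 0.334
21.875 [517.9 224.8 293.7] 0.3391307445474438 [-0.6  0.6 -0.7]
```

View pics/g2.png

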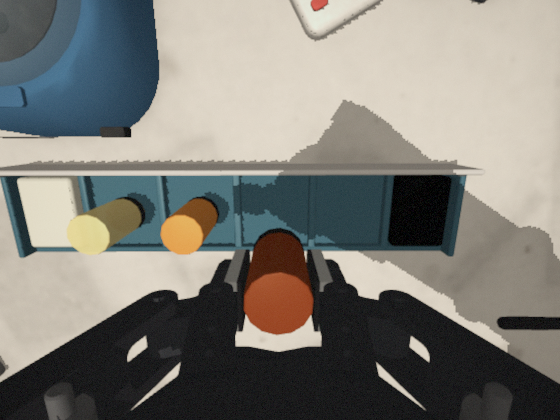

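```bash
python3 -m pendant '[[0,0,-0.05,0,0,0],[0,0,-0.085,0,0,0],[0,0,-0.098,0,0,0],[0,0,-0.105,0,0,0],[0,0,-0.108,0,0,0],[0,0,-0.111,0,0,0],[0,0,-0.111,0,0,0]]';  python3 -m pendant '[[0,0,0,0,0,0],[0,0,0,0,0,0],[0,0,0,0,0,0],[0,0,0.02,0,0,0],[0,0,0.08,0,0,0],[0,0,0.14,0,0,0],[0,0,0.151,0,0,0],[0,0,0.151,0,0,0]]' 0.6; python3 - <<'E'
from h import *
im=r.read_camera('wrist'); cv2.imwrite('pics/g3.png',im[:,:,::-1])
s=r.observe(); print(s['time_s'],np.round(s['eef_pos'],1),s['grip_width'],np.round(s['ft_force'],1))
E
```

```text
time_s: 22.75
eef_pos: [518.3, 226.1, 206.5]
eef_rot: [[0.977, -0.212, 0.002], [-0.212, -0.977, 0.001], [0.002, -0.001, -1.0]]
ft_force: [-1.2, -0.2, 7.0]
grip_width: 0.336
time_s: 23.75
eef_pos: [517.9, 225.9, 326.9]
eef_rot: [[0.977, -0.212, 0.002], [-0.212, -0.977, 0.001], [0.002, -0.001, -1.0]]
ft_force: [-1.0, -0.0, -0.6]
grip_width: 0.602
23.8 [517.7 225.7 325.7] 0.5999484933785278 [ 0.1 -0.4 -0.7]
```

View pics/g3.png

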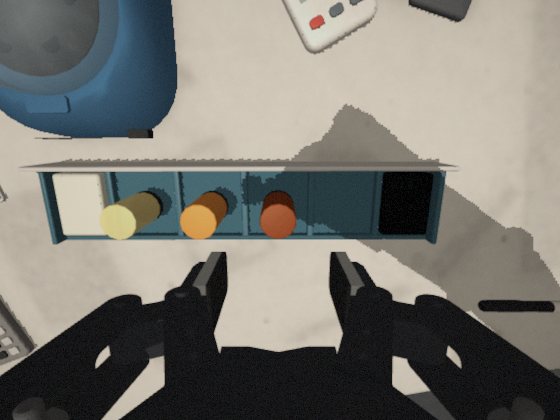

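```bash
python3 -m pendant '[[-0.001,-0.06,0,0,0,0.04],[-0.002,-0.13,0,0,0,0.08],[-0.004,-0.205,0,0,0,0.13],[-0.005,-0.28,0,0,0,0.18],[-0.006,-0.355,0,0,0,0.23],[-0.007,-0.43,0,0,0,0.28],[-0.0086,-0.48,-0.01,0,0,0.328],[-0.0086,-0.4924,-0.04,0,0,0.328],[-0.0086,-0.4924,-0.05,0,0,0.328],[-0.0086,-0.4924,-0.05,0,0,0.328]]' 0.6; python3 - <<'E'
from h import *
im=r.read_camera('wrist'); cv2.imwrite('pics/h1.png',im[:,:,::-1])
s=r.observe(); print(s['time_s'],np.round(s['eef_pos'],1),s['grip_width'],np.round(s['ft_force'],1))
print(np.round(wproj(s,[511,-167.5,66]),0))
E
```

```text
time_s: 25.05
eef_pos: [510.8, -166.8, 284.9]
eef_rot: [[0.991, 0.131, -0.002], [0.131, -0.991, 0.002], [-0.002, -0.002, -1.0]]
ft_force: [0.6, 0.3, -0.3]
grip_width: 0.603
25.1 [ 511.2 -166.6  285.7] 0.6035545228039421 [0.1 0.  0.6]
[280. 236.]
```

View pics/h1.png

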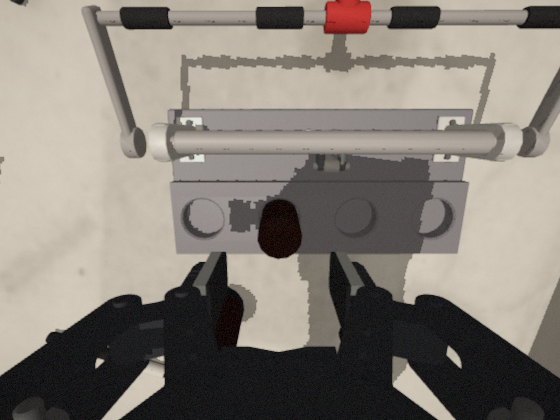

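```bash
python3 -m pendant '[[0,0,-0.05,0,0,0],[0,0,-0.09,0,0,0],[0,0,-0.1,0,0,0],[0,0,-0.1,0,0,0]]' 0.6; python3 -m pendant '[[0,0,0,0,0,0],[0,0,0,0,0,0],[0,0,0,0,0,0],[0,0,0,0,0,0]]' 0.1 50; python3 - <<'E'
from h import *
s=r.observe(); print(s['time_s'],np.round(s['eef_pos'],1),s['grip_width'],np.round(s['ft_force'],1))
E
```

```text
time_s: 25.6
eef_pos: [511.5, -167.3, 206.5]
eef_rot: [[0.991, 0.131, 0.0], [0.131, -0.991, 0.0], [0.0, -0.0, -1.0]]
ft_force: [0.4, -1.1, 0.2]
grip_width: 0.599
time_s: 26.1
eef_pos: [511.6, -167.9, 207.4]
eef_rot: [[0.992, 0.13, 0.003], [0.13, -0.992, -0.001], [0.002, 0.001, -1.0]]
ft_force: [-0.6, 1.1, 7.1]
grip_width: 0.336
26.1 [ 511.6 -167.9  207.4] 0.3357362768738304 [-0.6  1.1  7.1]
```

```bash
python3 -m pendant '[[0,0,0.03,0,0,0],[0,0,0.08,0,0,0],[0,0.03,0.14,0,0,0],[-0.002,0.1,0.15,0,0,-0.07],[-0.004,0.178,0.15,0,0,-0.14],[-0.006,0.256,0.15,0,0,-0.21],[-0.007,0.334,0.15,0,0,-0.28],[-0.008,0.394,0.15,0,0,-0.328],[-0.0083,0.414,0.14,0,0,-0.328],[-0.0083,0.414,0.11,0,0,-0.328]]' 0.1 50;python3 -m pendant '[[0,0,0,0,0,0],[0,0,0,0,0,0]]'; python3 - <<'E'
from h import *
im=r.read_camera('wrist'); cv2.imwrite('pics/h2.png',im[:,:,::-1])
s=r.observe(); print(s['time_s'],np.round(s['eef_pos'],1),s['grip_width'],np.round(s['ft_force'],1))
E
```

```text
time_s: 27.35
eef_pos: [504.5, 164.8, 294.7]
eef_rot: [[0.978, -0.209, 0.003], [-0.209, -0.978, 0.001], [0.003, -0.002, -1.0]]
ft_force: [-0.0, -0.8, -2.1]
grip_width: 0.338
time_s: 27.6
eef_pos: [504.7, 162.5, 294.4]
eef_rot: [[0.977, -0.213, 0.0], [-0.213, -0.977, -0.0], [0.0, 0.0, -1.0]]
ft_force: [0.3, 0.7, -1.2]
grip_width: 0.338
27.65 [504.8 162.6 294.7] 0.33297438078961134 [ 0.3  0.5 -0.9]
```

View pics/h2.png

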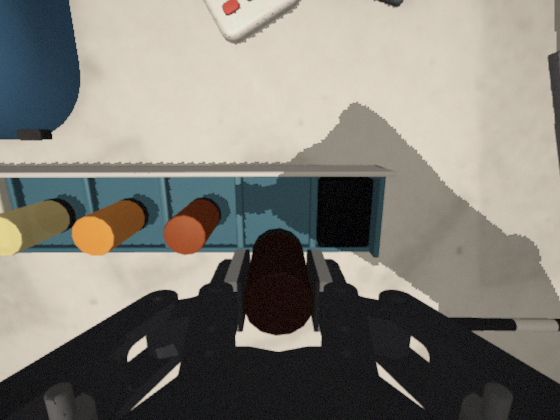

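```bash
python3 -m pendant '[[0,0,-0.05,0,0,0],[0,0,-0.085,0,0,0],[0,0,-0.098,0,0,0],[0,0,-0.105,0,0,0],[0,0,-0.108,0,0,0],[0,0,-0.111,0,0,0],[0,0,-0.111,0,0,0]]';  python3 -m pendant '[[0,0,0,0,0,0],[0,0,0,0,0,0],[0,0,0,0,0,0],[0,0,0.02,0,0,0],[0,0,0.08,0,0,0],[0,0,0.14,0,0,0],[0,0,0.2,0,0,0],[-0.02,0,0.22,0,0,0],[-0.02,0,0.22,0,0,0],[-0.02,0,0.22,0,0,0]]' 0.6; python3 - <<'E'
from h import *
s=r.observe(); 
for n in ('wrist','top','scene'):
    im=r.read_camera(n); cv2.imwrite(f'pics/i_{n}.png',im[:,:,::-1])
print(s['time_s'],np.round(s['eef_pos'],1),s['grip_width'],np.round(s['ft_force'],1))
crop('pics/i_scene.png',200,120,450,370,3,'pics/i_sc.png')
crop('pics/i_top.png',150,130,450,250,2.6,'pics/i_tc.png')
E
```

```text
time_s: 28.52
eef_pos: [504.7, 163.4, 206.4]
eef_rot: [[0.977, -0.212, 0.002], [-0.212, -0.977, 0.0], [0.002, -0.001, -1.0]]
ft_force: [-1.0, 0.2, 6.7]
grip_width: 0.335
time_s: 29.78
eef_pos: [488.5, 163.0, 380.8]
eef_rot: [[0.977, -0.212, -0.0], [-0.212, -0.977, -0.0], [-0.0, 0.0, -1.0]]
ft_force: [0.2, -0.0, 1.0]
grip_width: 0.599
29.775 [488.5 163.  380.8] 0.5994748013101571 [ 0.2 -0.   1. ]
```

View pics/i_wrist.png

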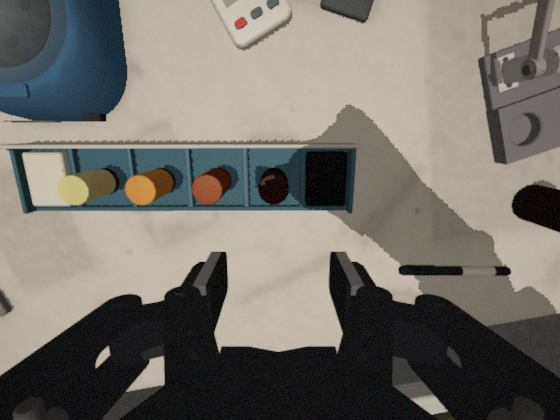

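View pics/i_tc.png

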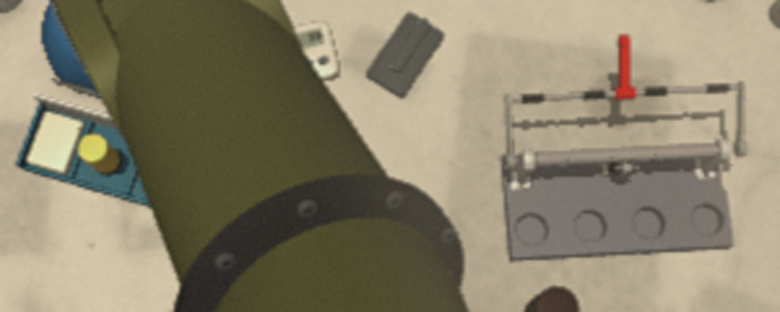

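View pics/i_sc.png

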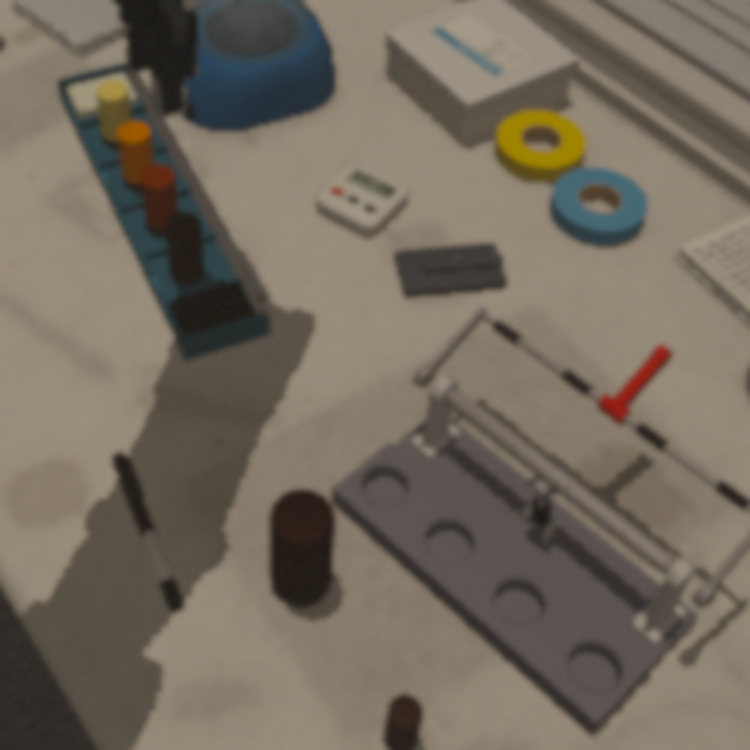

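```bash
python3 - <<'E'
from h import *
s=r.observe()
crop('pics/i_wrist.png',10,130,370,230,2.2,'pics/i_wc.png')
R=(525.2,257.2,-.21276);c,q=np.cos(R[2]),np.sin(R[2])
for u,v in [(75,188),(143,188),(208,188),(274,188)]:
    p=wonz(s,u,v,65)[:2]-R[:2]; print(np.round([c*p[0]+q*p[1],-q*p[0]+c*p[1]],1))
E
```

```text
[-1.5 93.8]
[-1.6 29. ]
[ -1.7 -32.8]
[ -1.8 -95.7]
```

View pics/i_wc.png

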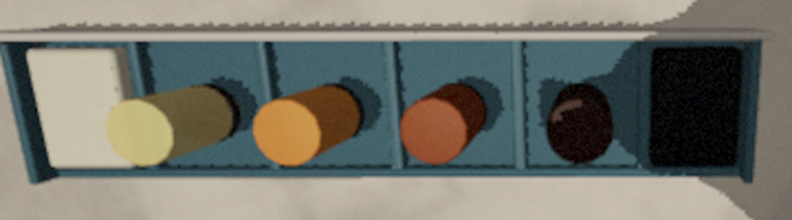

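Straw (75,188), amber (143,188), brown (208,188) and dark (274,188) all stand upright. They are within about 3 mm of their bay centres, in order from white tile to black. The bar is open and the gripper is well clear.

```bash
python3 - <<'E'
from bench import r
print(r.hand_in())
E
```

```text
the job is handed in; nothing more can be done
None
```

The rack is set up and the job was handed in at about 30 s on the robot clock (limit 109 s). The hand-in reports no verdict, so the result below rests on my own last checks.

- **Hold-down bar:** I swung the bar up by its red lever to roughly 105° and let go. The spring threw it fully open, and it was still open in the final top, scene and wrist pictures. I judged this from the pictures and did not measure the joint angle.
- **Standards:** I moved the four standards one at a time and lowered each until it touched the bay floor before releasing it. From the white tile to the black tile they stand straw, amber, brown, dark. The dark one came from the block, so the larger and smaller look-alikes were left alone.
- **Final position check:** By the last wrist picture, all four stand upright. They are within about 3 mm of their bay centres along the row and about 2 mm across. Their height on the bay floor was judged from contact at set-down and from the pictures.
- **Force and clearance:** The largest tool-force component I read was about 9 N. The gripper was about 150 mm above the tops of the standards at hand-in.
- **Disagreement:** My first estimate of the rack position was about 2–3 mm off along the row compared with the close wrist view. I corrected for this before setting each standard down. No other check failed or disagreed.

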